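# Show a cylinder pin to the inspection camera

### The job

Draw the stepped steel pin up out of the tallest of the three hydraulic cylinders and hold it in the air in front of the bench inspection camera so that the bright lower end face looks squarely into the lens, centred on it, 100 mm away. Finish while still holding the pin there, steady, with the gripper closed on it: do not put it down or let go. Leave the emptied cylinder standing in its place, do not disturb the other two cylinders and their pins, and touch the camera with neither pin nor gripper.

Things in the scene. Friction and masses are not known exactly. Their poses are not given: they have to be found in the camera images.
- pin_tall: the pin to show, solid round steel, 95 mm long, about 0.2 to 0.4 kg, loose. Origin at the centre of its lower end face, z along its axis towards the upper end. From below: a bright spigot 20 mm diameter from z = 0 to 35 mm, a collar 34 mm diameter from 35 to 43 mm, a dark shank 26 mm diameter from 43 to 95 mm (the place to grip). At the start it stands upright with the spigot in the cylinder's bore and the collar resting on the cylinder's top, shank sticking up
- pin_tall_top (a point): centre of the upper end face of that pin, 95 mm from its origin along the pin's z
- cyl_tall: the tallest and slimmest of three plain aluminium hydraulic cylinders standing on the bench: 56 mm outside diameter, 100 mm high, about 0.85 kg, loose, with a small port fitting reaching 26 mm out of its side low down, along its own x. Origin at the centre of its underside, z up. Its bore, open at the top, is 24 mm diameter and 45 mm deep; the pin slides in it with 4 mm play and nothing locks it. The three cylinders stand 100 mm or more apart, centre to centre, in any order
- cyl_middle: the middle-sized of three plain aluminium hydraulic cylinders standing on the bench: 64 mm outside diameter, 75 mm high, otherwise built like cyl_tall; origin at the centre of its underside, z up; loose; leave it alone
- pin_middle: the same kind of stepped pin as pin_tall, standing in the middle-sized cylinder; same origin and axes; leave it alone
- cyl_short: the shortest and widest of three plain aluminium hydraulic cylinders standing on the bench: 76 mm outside diameter, 60 mm high, otherwise built like cyl_tall; origin at the centre of its underside, z up; loose; leave it alone
- pin_short: the same kind of stepped pin as pin_tall, standing in the shortest cylinder; same origin and axes; leave it alone
- camera: the stand of the inspection camera, fixed: steel base plate 120 x 110 mm with two upright cheeks 110 mm high that carry the camera head. Origin at table height below the head; its x points away from the robot at yaw 0
- camera_head: the camera head, fixed on the stand at a slant: a grey box 52 mm square with a black lens, and around the lens a white ring light 60 mm in diameter. Origin at the centre of the lens's front face, about 145 mm above the table; its z is the viewing direction, which points up and back towards the robot side, 35 degrees from vertical (turned with the stand about the vertical)
- focus (a point): the point in mid-air 100 mm in front of the lens on the viewing axis, where the centre of the pin's lower end face has to be

How it is judged:
By the outcome, as a careful person would: the job done as asked, in the order asked, and still so for the second after the job is handed in, while the arm keeps its last pose, push and grip.
It also fails if it takes over 32 s, if anything falls off the work surface, if the arm or the gripper's body presses on something with over 40 N, if the wrist force passes 120 N, or if a joint passes its speed limit or range.

### The arm

A 6-joint arm with a two-finger parallel gripper is mounted at the origin on the work surface. World frame = base frame: x ahead of the robot, y to its left, z up, the work surface at z = 0. Lengths are in m, angles in degrees, forces in N, time in s.
With the tool pointing down it reaches from about 0.325 to 0.85 m from the base axis. Payload 15.5 kg.
Tool frame: the origin (TCP) lies midway between the tips of the shut fingers; the grasp point (between the pads) lies 19 mm behind it; y points along the fingers, x is the direction in which the jaws open and shut, and the axes are right-handed (so a half turn about y gives the same grasp; the last joint's range is limited). The gripper opens to 91 mm and grips with 3 to 60 N. Pads are 32 mm wide; open, the fingers measure 118 mm over their backs; the gripper's body (76 mm by 178 mm) begins 60 mm behind the grasp point.
Start: joints at [-72.966, 28.281, 77.091, -0, 74.628, -5.472], TCP at [0.239, -0.577, 0.214] pointing down, gripper open.
Joint ranges: [-166.48, 166.48], [-47.26, 123.95], [12.59, 153.08], [-70.14, 250.14], [6.76, 159.57], [-176.63, 176.63]. Speed limits (degrees/s): [108.29, 108.29, 147.25, 172.46, 172.46, 172.46].

### API

Orientations are given as a 3x3 rotation matrix whose columns are the frame's x, y, z axes.
In Python, from bench import ctrl gives the robot as it stands. The module is installed in compiled form; this text tells all that it offers. Calls block until the motion is done:
- ctrl.goto(position, orientation): joint-space move of the TCP to a pose.
- ctrl.move_l(position, vel=0.15, ori=None, contact_N=None): straight line of the TCP; ori=None keeps the orientation; vel is the mean speed in m/s. With contact_N (N) it stops when the force on the tool has changed by that much, and returns True; else False.
- ctrl.movej(angles): joint-space move.
- ctrl.command_gripper(opening): opening from 0.0 (shut) to 1.0 (fully open); the grip force is fixed at half the most; returns when the fingers have stopped.
- ctrl.sleep(seconds).
- ctrl.ik(position, orientation): joint angles nearest the present ones, or None.
- ctrl.read_camera(name): name is "scene" or "top" or "wrist"; returns the picture (400x640x3 uint8, blue, green, red); there is no depth.
- ctrl.camera_params(name): a dict with "fx", "fy", "cx", "cy" (pixels), "D" ([k1, k2, p1, p2, k3] as OpenCV has them; the pictures are not rectified), "pose" (4x4, takes a point from camera to world coordinates); the wrist camera has in their place "T_tool_cam" (4x4, takes a point from camera to tool coordinates, whose origin is the TCP and whose axes are the tool frame's). Camera axes: x right, y up, looking along -z (the intrinsics and any distortion apply to the point x, -y, -z); pixel columns grow to the right and rows downward; lengths in m; the calibration is good to about 2 mm. A picture is of the moment at which its call begins: read the wrist's pose just before it. camera_params takes no time and is no camera call.
A pose or a line that the arm cannot do raises ctrl.MotionError and nothing moves.
- ctrl.sign_off(): hands the job in, once; it reports no verdict.
Readings, each from a call of its own:
- ctrl.current_t(): time.
- ctrl.current_q(): joint angles.
- ctrl.current_dq(): joint speeds.
- ctrl.current_effort(): joint torques, N m.
- ctrl.current_tool_pos(): TCP position.
- ctrl.current_eef_rot(): TCP orientation.
- ctrl.current_contact_force(): force on the tool from outside, world axes, zero at the start.
- ctrl.current_wrist_torque(): the same for the moment, N m.
- ctrl.current_grip_width(): opening from 0.0 (shut) to 1.0 (fully open).
Only numpy, scipy, OpenCV 4.12 (cv2) and the standard library are available. Lean on these libraries where they do the work, as an engineer would, in place of code of your own. Each camera call takes 0.05 s, during which the arm holds its last target.

## Working session

There is one attempt and no reset: what is moved stays moved. The work goes in short steps, each a Python script; the robot and the scene stay as the last script left them, time stands still between calls to the robot, and variables do not carry over. Pictures are saved under pics/ and viewed, and the job is handed in when it is done.

```bash
mkdir -p pics
python3 - <<'E'
from bench import ctrl
import cv2,numpy as np
np.set_printoptions(precision=4,suppress=True)
for n in ["scene","top"]:
    cv2.imwrite(f"pics/{n}0.png",ctrl.read_camera(n)); print(n,ctrl.camera_params(n))
print(ctrl.camera_params("wrist"),ctrl.current_t(),ctrl.current_eef_rot())
cv2.imwrite(f"pics/wrist0.png",ctrl.read_camera("wrist"))
E
```

```text
scene {'fx': 498.06241110295326, 'fy': 498.06241110295326, 'cx': 319.7720989519242, 'cy': 194.06493937741908, 'D': array([-0.0269,  0.    ,  0.    ,  0.    ,  0.    ]), 'pose': array([[-0.8526, -0.3831,  0.3553,  0.888 ],
       [ 0.5225, -0.6246,  0.5804,  0.4876],
       [-0.0004,  0.6805,  0.7327,  0.7902],
       [ 0.    ,  0.    ,  0.    ,  1.    ]])}
top {'fx': 508.5236840554673, 'fy': 508.5236840554673, 'cx': 312.5579650157277, 'cy': 200.59369488945177, 'D': array([-0.0428,  0.    ,  0.    ,  0.    ,  0.    ]), 'pose': array([[ 0.0088,  0.9892, -0.1465,  0.4361],
       [-1.    ,  0.009 ,  0.0001, -0.0129],
       [ 0.0014,  0.1465,  0.9892,  1.216 ],
       [ 0.    ,  0.    ,  0.    ,  1.    ]])}
{'fx': 314.7676017175742, 'fy': 314.7676017175742, 'cx': 323.1491497950953, 'cy': 203.58626015590278, 'D': array([-0.0188,  0.    ,  0.    ,  0.    ,  0.    ]), 'T_tool_cam': array([[ 1.    , -0.0005,  0.0017, -0.0004],
       [ 0.0018,  0.2822, -0.9594, -0.1702],
       [-0.    ,  0.9594,  0.2822,  0.0809],
       [ 0.    ,  0.    ,  0.    ,  1.    ]])} 0.1 [[ 0.3828 -0.0004  0.9238]
 [-0.9238  0.0011  0.3828]
 [-0.0011 -1.      0.0001]]
```

View pics/scene0.png

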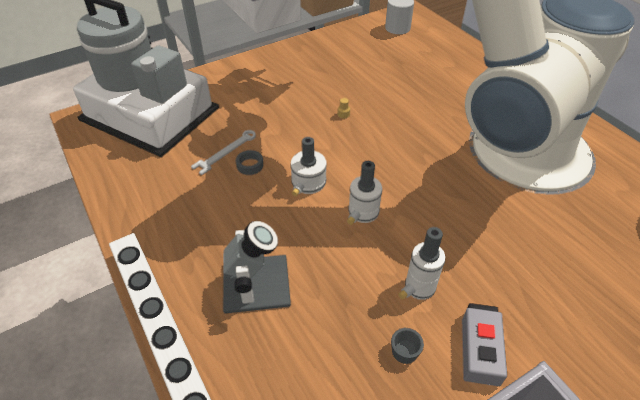

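View pics/top0.png

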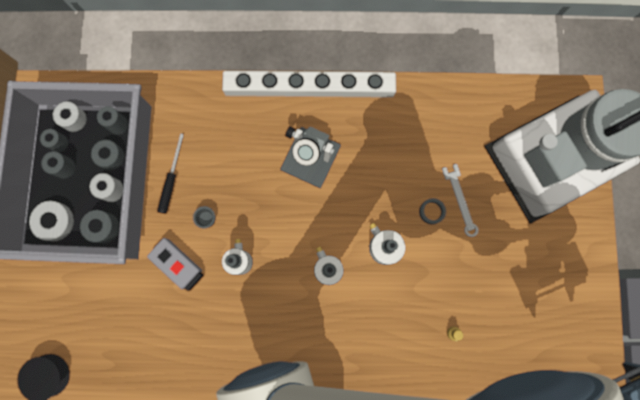

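View pics/wrist0.png

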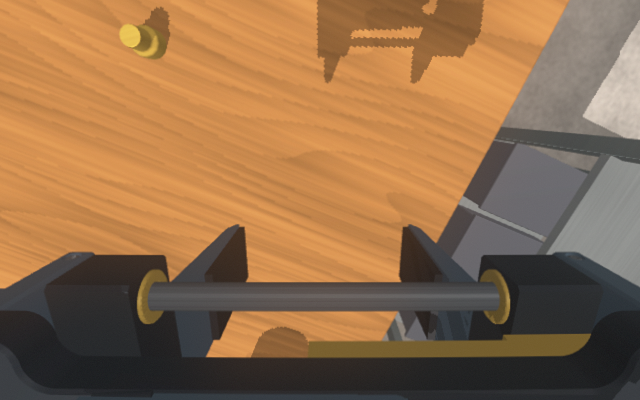

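Run:
```python
import cv2,numpy as np
s=cv2.imread("pics/scene0.png");t=cv2.imread("pics/top0.png")
def c(im,x,y,w,h,k): return cv2.resize(im[y:y+h,x:x+w],None,fx=k,fy=k,interpolation=cv2.INTER_NEAREST)
a=c(s,215,210,90,110,5);b=c(s,395,220,60,90,5)
cv2.imwrite("pics/c1.png",np.hstack([a[:450],b]))
a=c(t,270,110,80,80,5);b=c(t,210,230,70,80,5)
cv2.imwrite("pics/c2.png",np.hstack([a,b]))
```

```text
(no output)
```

View pics/c1.png

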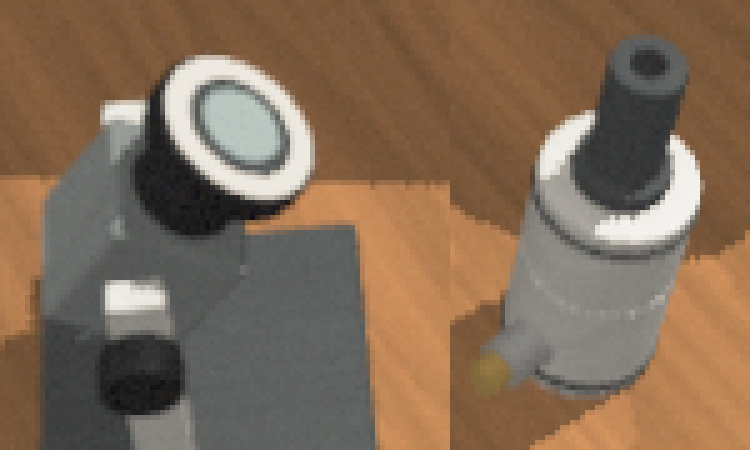

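View pics/c2.png

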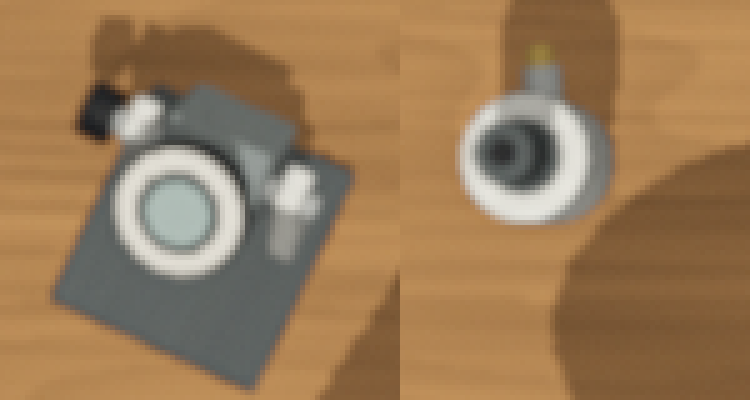

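```bash
cat > h.py <<'E'
import cv2,numpy as np
from bench import ctrl
np.set_printoptions(precision=4,suppress=True)
def pose(n):
    P=ctrl.camera_params(n)
    if n=="wrist":
        T=np.eye(4);T[:3,:3]=ctrl.current_eef_rot();T[:3,3]=ctrl.current_tool_pos();return P,T@P["T_tool_cam"]
    return P,np.array(P["pose"])
def ray(n,uv,PT=None):
    P,T=PT or pose(n)
    K=np.array([[P["fx"],0,P["cx"]],[0,P["fy"],P["cy"]],[0,0,1]])
    x,y=cv2.undistortPoints(np.array([[uv]],float),K,np.array(P["D"]))[0,0]
    d=T[:3,:3]@np.array([x,-y,-1]);return T[:3,3],d/np.linalg.norm(d)
def plane(r,z): o,d=r;return o+d*(z-o[2])/d[2]
def tri(*rs):
    A=np.zeros((3,3));b=np.zeros(3)
    for o,d in rs:
        M=np.eye(3)-np.outer(d,d);A+=M;b+=M@o
    p=np.linalg.solve(A,b)
    return p,[np.linalg.norm((np.eye(3)-np.outer(d,d))@(p-o)) for o,d in rs]
def ring(im,x,y,w,h,thr=200):
    """outer contour of white ring in window -> ellipse"""
    c=im[y:y+h,x:x+w];m=(c.min(2)>thr).astype(np.uint8)*255
    cs,_=cv2.findContours(m,cv2.RETR_EXTERNAL,cv2.CHAIN_APPROX_NONE)
    k=max(cs,key=cv2.contourArea);e=cv2.fitEllipse(k)
    return np.array(e[0])+[x,y],e[1],e[2]
E
python3 - <<'E'
from h import *
s=cv2.imread("pics/scene0.png");t=cv2.imread("pics/top0.png")
es=ring(s,240,215,45,45);et=ring(t,288,135,33,33);print(es,et)
rs=ray("scene",es[0]);rt=ray("top",et[0]);print("lens",tri(rs,rt))
p=tri(ray("scene",(434.5,232.3)),ray("top",(229.8,260.3)));print("pin",p, plane(ray("top",(229.8,260.3)),.16))
# cylinder rim top view
e=ring(t,218,243,40,35);print(e,plane(ray("top",e[0]),.1))
for c in [(280.2,169.5),(320.2,187.8),(340.8,144)]: print(plane(ray("top",c),.01))
for c,z in [((329,270),.1),((387,247),.08)]: print("other",plane(ray("top",c),z))
E
```

```text
(array([262.1792, 235.041 ]), (21.22593116760254, 32.067237854003906), 130.07064819335938) (array([305.3343, 152.0097]), (21.345840454101562, 23.3531436920166), 130.4250946044922)
lens (array([0.7022, 0.0031, 0.1413]), [np.float64(0.0007569117934797622), np.float64(0.0007569117934795549)])
pin (array([0.4668, 0.1566, 0.1582]), [np.float64(0.0007692942305936858), np.float64(0.0007692942305936293)]) [0.4662 0.1568 0.16  ]
(array([234.072 , 260.6191]), (21.900976181030273, 23.105384826660156), 153.74481201171875) [0.4673 0.1571 0.1   ]
[0.69   0.0659 0.01  ]
[ 0.6459 -0.0312  0.01  ]
[ 0.7548 -0.0807  0.01  ]
other [ 0.4489 -0.0502  0.1   ]
other [ 0.5011 -0.1801  0.08  ]
```

```bash
cat >> h.py <<'E'
def down(az):
    a=np.radians(az);x=np.array([np.cos(a),np.sin(a),0]);y=np.array([0,0,-1.]);return np.column_stack([x,y,np.cross(x,y)])
def viewdir(yaw,tilt=35):
    a=np.radians(yaw);t=np.radians(tilt);return np.array([-np.sin(t)*np.cos(a),-np.sin(t)*np.sin(a),np.cos(t)])
def tool_for(d,yaw,s=1):
    a=np.radians(yaw);h=np.array([np.cos(a),np.sin(a),0]);y=-d;x=s*(h-h@y*y);x/=np.linalg.norm(x)
    return np.column_stack([x,y,np.cross(x,y)])
E
python3 - <<'E'
from h import *
d=viewdir(-24.4);L=np.array([.702,.003,.143])
for s in(1,-1): print("fin",s,ctrl.ik(L+d*.15,tool_for(d,-24.4,s)))
for az in (18.6,0,-24.4): print(az,ctrl.ik([.4665,.1568,.26],down(az)),ctrl.ik([.4665,.1568,.115],down(az)))
ctrl.goto([.4665,.1568,.27],down(18.6))
print(ctrl.current_t(),ctrl.current_tool_pos())
np.savez("pw1.npz",R=ctrl.current_eef_rot(),p=ctrl.current_tool_pos())
cv2.imwrite("pics/w1.png",ctrl.read_camera("wrist"))
E
```

```text
fin 1 [  8.0201  15.5939 100.8362 -30.6942  37.0432  52.8381]
fin -1 [   8.0201   15.5939  100.8362  -30.6942   37.0432 -127.1619]
18.6 [11.6228 14.8121 91.4635 -0.     73.7244 -6.9772] [ 11.6228  25.4034 102.2169  -0.      52.3797  -6.9772]
0 [11.6228 14.8121 91.4635 -0.     73.7244 11.6228] [ 11.6228  25.4034 102.2169  -0.      52.3797  11.6228]
-24.4 [11.6228 14.8121 91.4635 -0.     73.7244 36.0228] [ 11.6228  25.4034 102.2169  -0.      52.3797  36.0228]
2.8667 [0.4668 0.1563 0.2699]
```

View pics/w1.png

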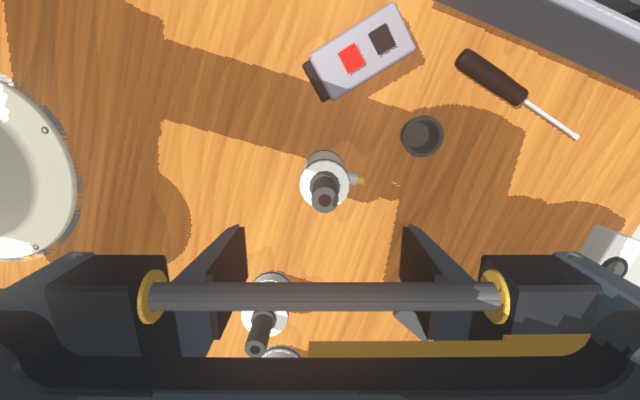

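Run:
```python
from h import *
w=cv2.imread("pics/w1.png")
cv2.imwrite("pics/c3.png",cv2.resize(w[140:220,285:365],None,fx=7,fy=7,interpolation=cv2.INTER_NEAREST))
z=np.load("pw1.npz");T=np.eye(4);T[:3,:3]=z["R"];T[:3,3]=z["p"];P=ctrl.camera_params("wrist")
PT=(P,T@P["T_tool_cam"])
e=ring(w,290,155,70,58,190);print(e,plane(ray("wrist",e[0],PT),.1),plane(ray("wrist",(324.5,200),PT),.16))
```

```text
(array([323.8704, 184.7975]), (43.840660095214844, 45.39742660522461), 95.63923645019531) [0.4675 0.1593 0.1   ] [0.4681 0.1589 0.16  ]
```

View pics/c3.png

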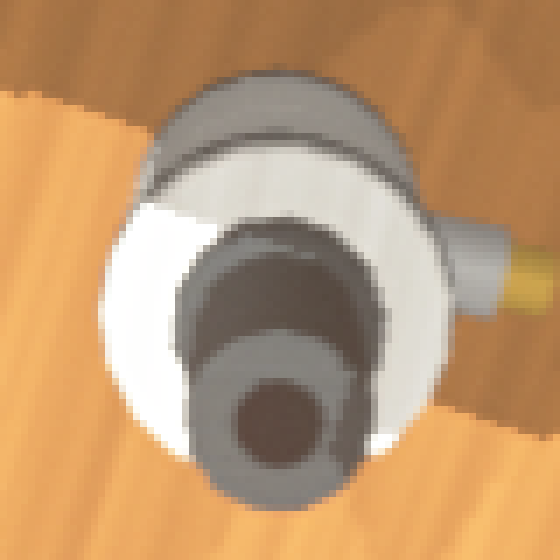

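Run:
```python
from h import *
R=down(18.6)
print(ctrl.move_l([.4673,.158,.117],vel=.12,ori=R,contact_N=8))
print(ctrl.current_tool_pos(),ctrl.current_contact_force())
ctrl.command_gripper(0.0)
print(ctrl.current_grip_width()*91,ctrl.current_contact_force(),ctrl.current_t())
print(ctrl.move_l([.4673,.158,.125],vel=.03,ori=R))
print(ctrl.current_contact_force())
ctrl.move_l([.4673,.158,.25],vel=.08,ori=R)
print(ctrl.current_contact_force(),ctrl.current_grip_width()*91,ctrl.current_t(),ctrl.current_tool_pos())
cv2.imwrite("pics/s2.png",ctrl.read_camera("scene"))
cv2.imwrite("pics/t2.png",ctrl.read_camera("top"))
```

```text
False
[0.4677 0.1581 0.1175] [0.0823 0.3357 0.6962]
25.32177090726283 [ 0.303  -0.1067 -0.1657] 5.35
False
[-0.8423  0.2026 -2.6725]
[ 0.5122  0.6252 -2.143 ] 25.235225681075107 7.4833 [0.4671 0.1579 0.2496]
```

View pics/s2.png

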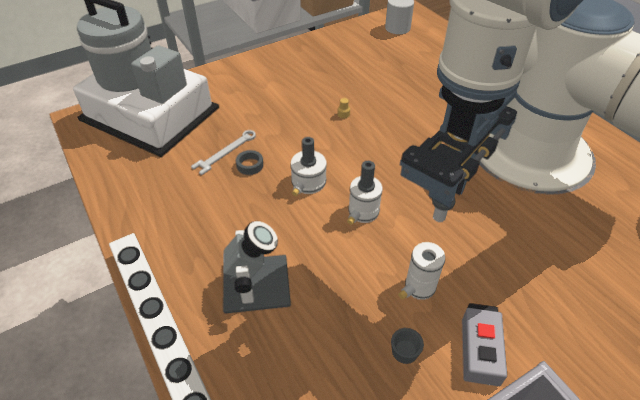

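Run:
```python
from h import *
L=np.array([.702,.003,.143]);yaw=-24.4;d=viewdir(yaw);R=tool_for(d,yaw)
print(ctrl.ik(L+d*.2325,R))
ctrl.goto(L+d*.2325,R)
ctrl.sleep(.3)
np.savez("pw3.npz",R=ctrl.current_eef_rot(),p=ctrl.current_tool_pos())
cv2.imwrite("pics/w3.png",ctrl.read_camera("wrist"))
cv2.imwrite("pics/s3.png",ctrl.read_camera("scene"))
cv2.imwrite("pics/t3.png",ctrl.read_camera("top"))
print(ctrl.current_t(),ctrl.current_tool_pos()-(L+d*.2325),ctrl.current_eef_rot()[:,1]+d)
```

```text
[ 11.5262   8.0481  98.9604 -27.4648  46.8615  50.2566]
9.0083 [ 0.      0.     -0.0001] [-0.0002  0.     -0.0001]
```

View pics/w3.png

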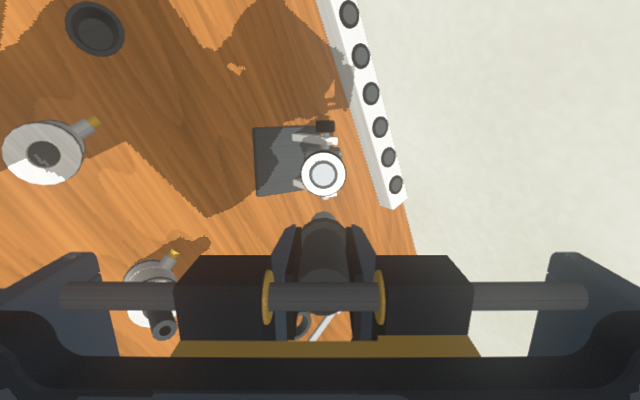

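View pics/s3.png

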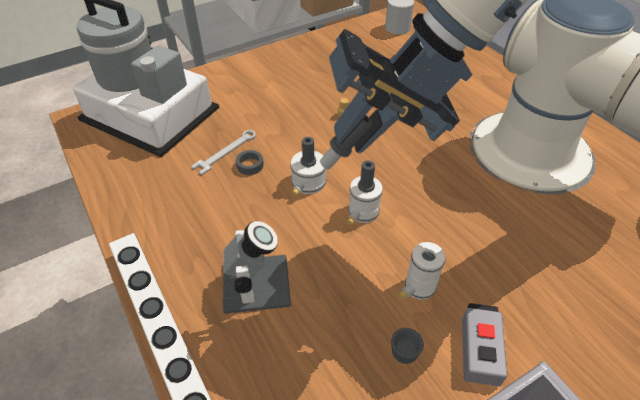

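View pics/t3.png

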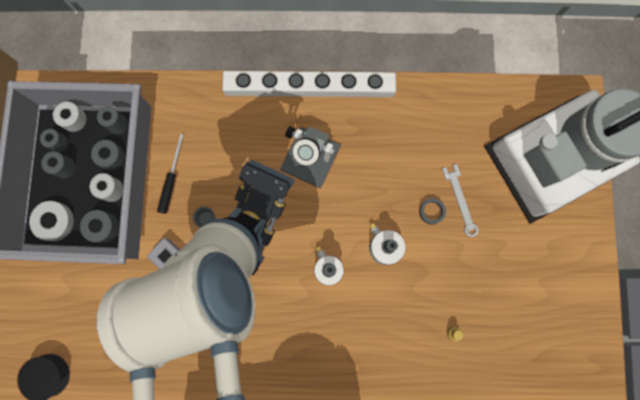

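Run:
```python
from h import *
w=cv2.imread("pics/w3.png")
cv2.imwrite("pics/c4.png",cv2.resize(w[110:240,240:370],None,fx=4.5,fy=4.5,interpolation=cv2.INTER_NEAREST))
z=np.load("pw3.npz");T=np.eye(4);T[:3,:3]=z["R"];T[:3,3]=z["p"];P=ctrl.camera_params("wrist")
PT=(P,T@P["T_tool_cam"])
for th in (200,225): 
  e=ring(w,298,145,50,55,th);print(e)
s=cv2.imread("pics/scene0.png");t=cv2.imread("pics/top0.png")
for th in (150,170,200):
  es=ring(s,240,215,45,45,th);et=ring(t,290,137,29,29,th);print(es,et)
```

```text
(array([323.1779, 174.438 ]), (41.97522735595703, 44.10725021362305), 157.09632873535156)
(array([323.0184, 173.7386]), (41.408809661865234, 42.313358306884766), 87.31141662597656)
(array([262.2936, 234.9817]), (22.287879943847656, 33.365882873535156), 132.32652282714844) (array([305.2224, 152.0092]), (23.701274871826172, 25.493370056152344), 130.99098205566406)
(array([262.1528, 235.0453]), (21.977628707885742, 32.84760665893555), 132.26678466796875) (array([305.2079, 151.9696]), (23.025035858154297, 24.870853424072266), 134.79278564453125)
(array([262.1792, 235.041 ]), (21.22593116760254, 32.067237854003906), 130.07064819335938) (array([305.3343, 152.0097]), (21.345840454101562, 23.3531436920166), 130.4250946044922)
```

View pics/c4.png

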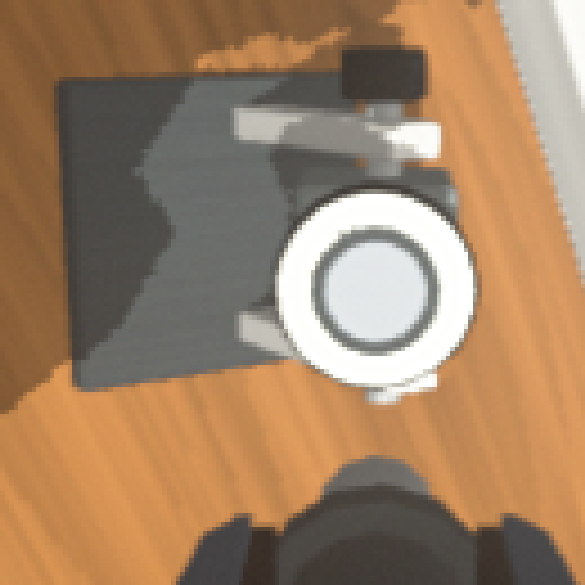

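Run:
```python
from h import *
z=np.load("pw3.npz");T=np.eye(4);T[:3,:3]=z["R"];T[:3,3]=z["p"];P=ctrl.camera_params("wrist")
PT=(P,T@P["T_tool_cam"])
rw=ray("wrist",(323.2,173.7),PT);rs=ray("scene",(262.25,235.0));rt=ray("top",(305.25,152.0))
print(tri(rs,rt),tri(rs,rw),tri(rs,rw,rt))
print([plane(r,.143) for r in(rs,rt,rw)])
p=tri(rs,rw,rt)[0];print("dist",np.linalg.norm(p-rw[0]))
f=lambda c:plane(ray("wrist",(c[0]/4.5+239.5,c[1]/4.5+109.5),PT),.01)
a,b,c=f((62,80)),f((80,388)),f((340,72));print(a,b,c,np.linalg.norm(a-b))
print("yaw",np.degrees(np.arctan2(*(c-a)[1::-1])),np.degrees(np.arctan2(*(a-b)[1::-1]))-90)
# top edges by mask
t=cv2.imread("pics/top0.png")
cv2.imwrite("pics/c5.png",cv2.resize(t[140:192,275:345],None,fx=10,fy=10,interpolation=cv2.INTER_CUBIC))
```

```text
(array([0.7021, 0.0033, 0.1415]), [np.float64(0.0007487838267220511), np.float64(0.0007487838267219507)]) (array([0.703 , 0.0054, 0.1431]), [np.float64(0.001164101891256158), np.float64(0.0011641018912561586)]) (array([0.7026, 0.0043, 0.1417]), [np.float64(0.0011468219945572487), np.float64(0.0016896892025259854), np.float64(0.001237985020297247)])
[array([0.7031, 0.0039, 0.143 ]), array([0.7011, 0.0037, 0.143 ]), array([0.7025, 0.0066, 0.143 ])]
dist 0.41133743222732866
[0.6917 0.0713 0.01  ] [ 0.6472 -0.0264  0.01  ] [0.794  0.0247 0.01  ] 0.10744822453440296
yaw -24.516456077034917 -24.512528790269172
```

View pics/c5.png

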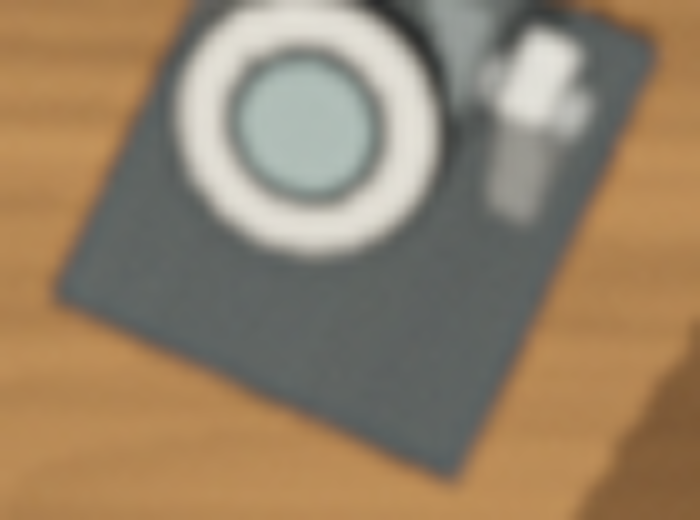

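Run:
```python
from h import *
L=np.array([.7027,.0045,.1425]);yaw=-24.5;d=viewdir(yaw);R=tool_for(d,yaw)
print(ctrl.move_l(L+d*.1525,vel=.08,ori=R))
ctrl.sleep(.3)
np.savez("pw6.npz",R=ctrl.current_eef_rot(),p=ctrl.current_tool_pos())
w=ctrl.read_camera("wrist");s=ctrl.read_camera("scene");t=ctrl.read_camera("top")
cv2.imwrite("pics/w6.png",w);cv2.imwrite("pics/s6.png",s);cv2.imwrite("pics/t6.png",t)
print(ctrl.current_t(),ctrl.current_tool_pos()-(L+d*.1525))
k=lambda im,x,y,w,h,f:cv2.resize(im[y:y+h,x:x+w],None,fx=f,fy=f,interpolation=cv2.INTER_NEAREST)
cv2.imwrite("pics/c6w.png",k(w,265,110,130,130,4.5));cv2.imwrite("pics/c6s.png",k(s,220,140,130,110,6)[:600]);cv2.imwrite("pics/c6t.png",k(t,260,120,80,80,6))
```

```text
False
10.6167 [-0.      0.      0.0001]
```

View pics/c6w.png

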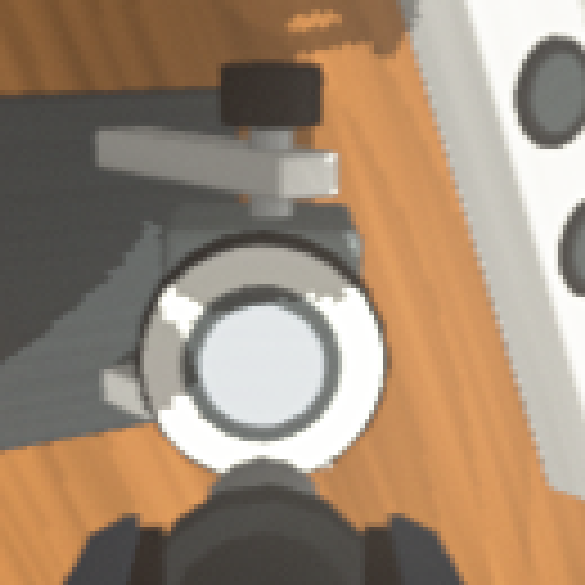

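View pics/c6s.png

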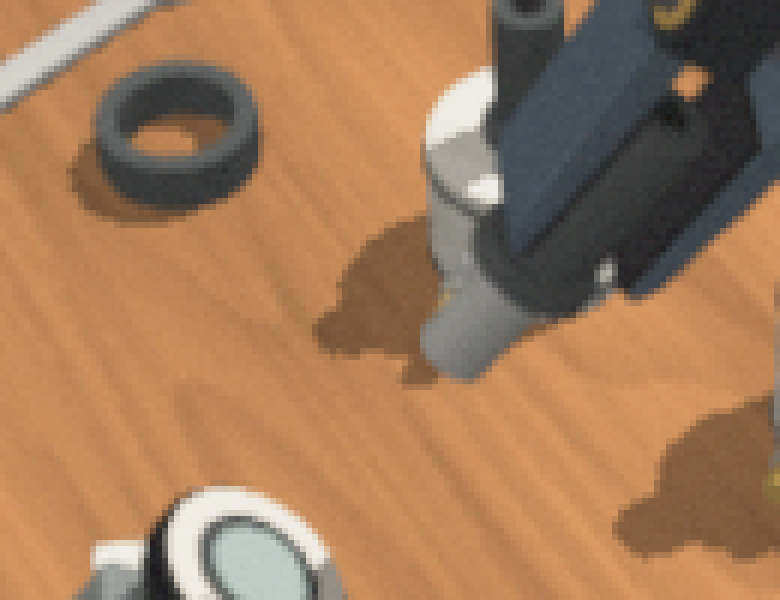

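View pics/c6t.png

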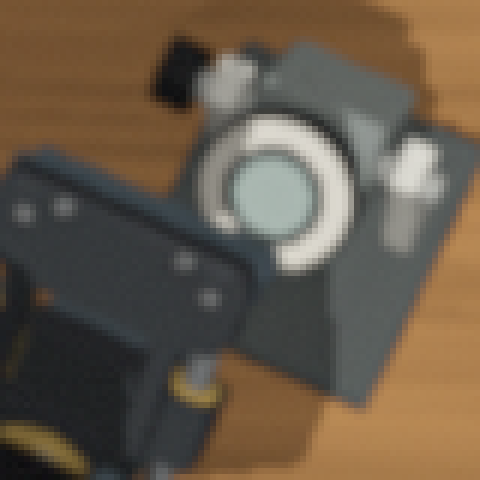

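```bash
cat >> h.py <<'E'
def proj(X,PT):
    P,T=PT;K=np.array([[P["fx"],0,P["cx"]],[0,P["fy"],P["cy"]],[0,0,1]])
    c=(np.asarray(X)-T[:3,3])@T[:3,:3];c=c*[1,-1,-1]
    return cv2.projectPoints(c,np.zeros(3),np.zeros(3),K,np.array(P["D"]))[0][:,0]
def circ(c,R,r):
    a=np.linspace(0,2*np.pi,721);return c+r*(np.outer(np.cos(a),R[:,0])+np.outer(np.sin(a),R[:,2]))
E
python3 - <<'E'
from h import *
z=np.load("pw6.npz");R=z["R"];T=np.eye(4);T[:3,:3]=R;T[:3,3]=z["p"];P=ctrl.camera_params("wrist")
W=(P,T@P["T_tool_cam"]);S=pose("scene")
L=np.array([.7027,.0045,.1425]);F=z["p"]+R[:,1]*.0525
for nm,PT,off,f in (("w",W,(265,110),4.5),("s",S,(220,140),6)):
  for lab,c,r in(("pin",F,.01),("ring",L,.03)):
    q=(proj(circ(c,R,r),PT)-off+.5)*f
    print(nm,lab,"x",q[:,0].min(),q[:,0].max(),"y",q[:,1].min(),q[:,1].max(),"ctr",(proj([c],PT)[0]-off+.5)*f)
print("1mm of tool x,y,z in px crop:")
for nm,PT,f in (("w",W,4.5),("s",S,6)):
  for c in (F,L): print(nm,[(proj([c+R[:,i]*.001],PT)-proj([c],PT))[0]*f for i in range(3)])
E
```

```text
w pin x 206.64126644883208 326.4324516571522 y 456.3393802529897 569.1371960317634 ctr [266.5343 513.4175]
w ring x 137.5796577247105 393.0411439121732 y 240.6399688593921 488.6639851310854 ctr [265.2995 367.774 ]
s pin x 423.1966846553229 488.9224025797048 y 323.9240378822094 386.1894072545217 ctr [456.2359 354.8816]
s ring x 162.45805261918792 352.4676582460187 y 485.94658680265246 667.3598463601363 ctr [259.0108 575.0936]
1mm of tool x,y,z in px crop:
w [array([ 5.9894, -0.0031]), array([-0.0048, -2.0424]), array([-0.0022, -5.646 ])]
w [array([ 4.257 , -0.0027]), array([ 0.0002, -1.0347]), array([-0.0027, -4.1352])]
s [array([-3.2696, -1.222 ]), array([-2.1162,  2.3564]), array([0.3486, 2.866 ])]
s [array([-3.1627, -1.0088]), array([-1.8373,  2.0461]), array([0.1636, 2.851 ])]
```

Run:
```python
from h import *
P=ctrl.camera_params("wrist")
L=np.array([.7027,.0045,.1425]);d=viewdir(-24.5);R0=tool_for(d,-24.5)
out=[]
def ov(f,PT,c,h,k):
    im=cv2.imread(f);x,y=c[0]-h,c[1]-h
    b=cv2.resize(im[y:y+2*h,x:x+2*h],None,fx=k,fy=k,interpolation=cv2.INTER_CUBIC)
    for r in(.03,.02): cv2.polylines(b,[np.round((proj(circ(L,R0,r),PT)-[x,y]+.5)*k).astype(int)],True,(0,0,255) if r==.03 else (0,200,0),1)
    return cv2.resize(b,(398,398))
def WP(n):
    z=np.load(n);T=np.eye(4);T[:3,:3]=z["R"];T[:3,3]=z["p"];return P,T@P["T_tool_cam"]
a=ov("pics/scene0.png",pose("scene"),(262,236),20,10);b=ov("pics/top0.png",pose("top"),(305,152),20,10)
c=ov("pics/w3.png",WP("pw3.npz"),(323,174),30,7)
cv2.imwrite("pics/ov1.png",np.hstack([a,b]));cv2.imwrite("pics/ov2.png",np.hstack([c,ov("pics/w6.png",WP("pw6.npz"),(323,190),36,6)]))
```

```text
(no output)
```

View pics/ov1.png

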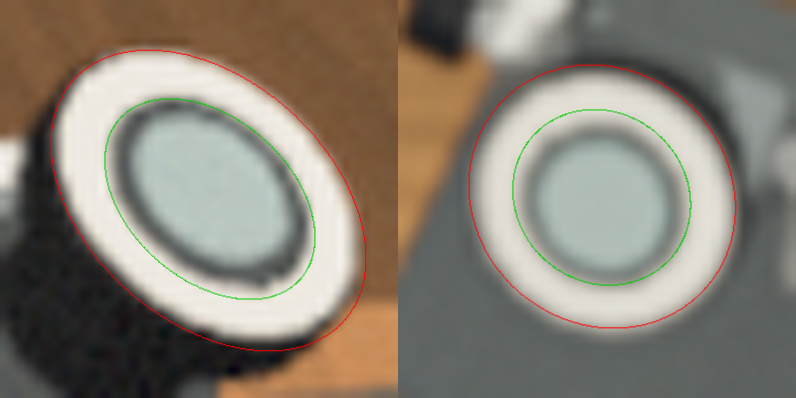

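View pics/ov2.png

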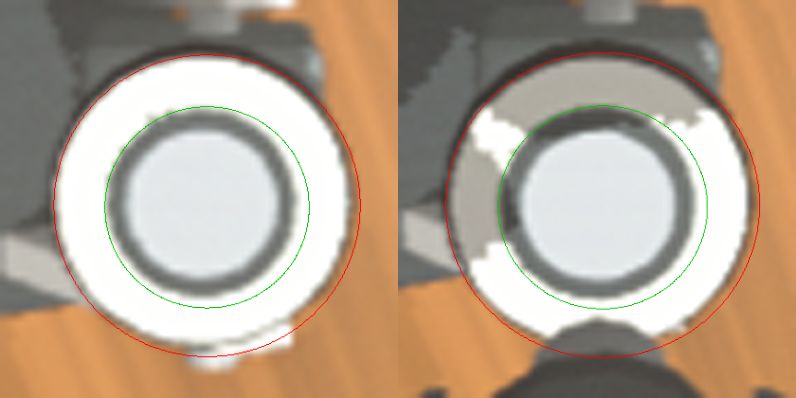

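Run:
```python
from h import *
L=np.array([.7027,.0045,.1425]);yaw=-24.5;d=viewdir(yaw);R=tool_for(d,yaw)
L=L+R[:,2]*.001-R[:,0]*.0002
ctrl.move_l(L+d*.1525,vel=.02,ori=R)
ctrl.sleep(.4)
p=ctrl.current_tool_pos();R=ctrl.current_eef_rot()
w=ctrl.read_camera("wrist");s=ctrl.read_camera("scene")
cv2.imwrite("pics/w7.png",w);cv2.imwrite("pics/s7.png",s)
print(ctrl.current_t(),p-(L+d*.1525),ctrl.current_grip_width()*91,np.abs(ctrl.current_dq()).max(),ctrl.current_contact_force())
T=np.eye(4);T[:3,:3]=R;T[:3,3]=p;P=ctrl.camera_params("wrist");W=(P,T@P["T_tool_cam"]);S=pose("scene")
F=p+R[:,1]*.0525
def ov(im,PT,x,y,w,h,k):
    b=cv2.resize(im[y:y+h,x:x+w],None,fx=k,fy=k,interpolation=cv2.INTER_CUBIC)
    for c,r in((F,.01),(F-R[:,1]*.035,.01),(F-R[:,1]*.035,.017),(L,.029)):
        cv2.polylines(b,[np.round((proj(circ(c,R,r),PT)-[x,y]+.5)*k).astype(int)],True,(0,0,255),1)
    return b
cv2.imwrite("pics/ov3.png",np.hstack([ov(w,W,285,150,80,80,5),ov(s,S,280,170,40,40,10)]))
```

```text
11.3667 [-0. -0. -0.] 25.26730189561634 0.09019514471346118 [-0.1294 -0.1422 -2.6285]
```

View pics/ov3.png

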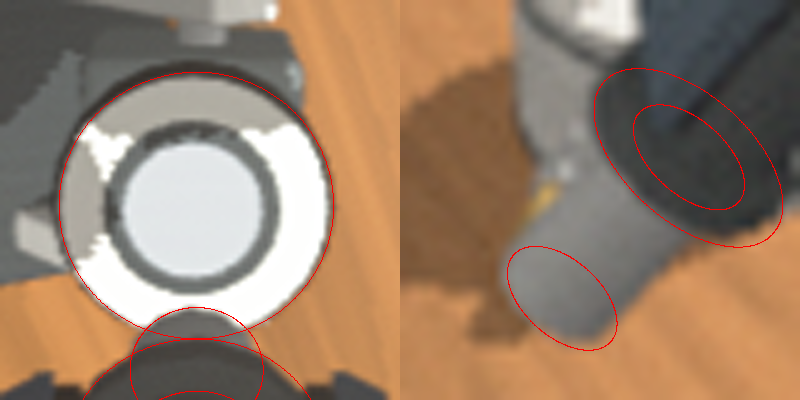

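View pics/s7.png

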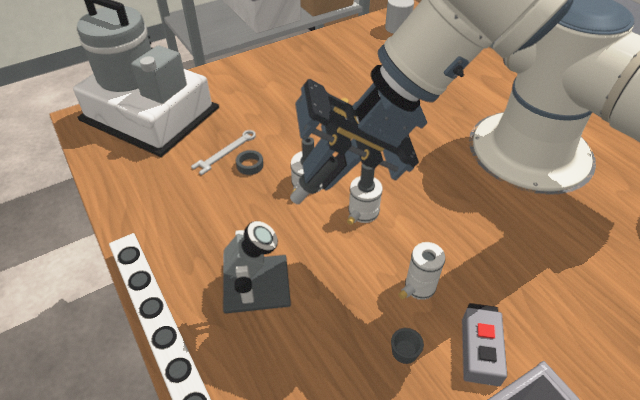

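Run:
```python
from h import *
ctrl.sleep(.3);print(ctrl.current_t(),np.abs(ctrl.current_dq()).max(),ctrl.current_grip_width()*91)
ctrl.sign_off()
```

```text
11.6667 0.11058627297398613 25.39967390354126
the job is handed in; nothing more can be done
```

I drew the pin out of the tallest cylinder and handed the job in at 11.7 s. The gripper is still closed on the pin. Its lower end face is 100 mm in front of the lens by my measurements and looks back along the viewing axis.

**Lens position:** I took it as about (0.703, 0.005, 0.1425) m from the scene, top and wrist cameras. The rays from the three cameras missed each other by 1–2 mm. The measured lens height is about 2.5 mm below the nominal 145 mm, and I used the measured value.

**Viewing direction:** Edges of the stand's base plate gave a yaw of -24.5°. The top and wrist views agreed to about 0.1°. I took the 35° slant as given and did not measure it.

**Last checks:**
- **Wrist view:** the end face, collar and ring light lined up with where they should be to within about 0.5 mm. This was after a 1 mm sideways correction.
- **Scene view:** the pin sat about 0.5 px (around 0.8 mm) off its expected outline. Before the last correction the ring light showed a similar offset there, so I put this down to camera calibration. The collar was shifted by the same amount, so there was no sign of the pin tilting in the grip.
- **Grip and steadiness:** the jaws read 25.4 mm on the 26 mm shank, and the joint speeds were about 0.1°/s.
- **Surroundings:** the emptied cylinder stands in its place. The other two cylinders looked untouched, though the gripper partly hid them in the last picture. I did not measure either against its starting position. No contact with the camera was seen or felt.

**Limits:** the ring light measured about 58 mm across instead of 60 mm in the wrist and top views. The bright end face can't be seen directly in the final pose, so its centring is inferred from the spigot's outline. I expect it to be within 1–2 mm.

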